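# Re-angle a pipette service stand

## Task

Loosen the black clamp knob on the pipette service stand, then swing the head by its orange handle until its pointer lines up with the red index mark, and retighten the knob until it comes up firm against its stop, without straining it (0.3 to 0.5 newton-metres is right, 0.6 too much). Never force the head round while it is clamped, leave the mark and the things around the stand where they are, and let go at the end.

Things in the scene. Friction and masses are not known exactly. Their poses are not given: they have to be found in the camera images.
- knob_grip (a point): Centre of the clamp knob's bar, on the vertical swivel axis: black, 76 mm long (this point's x axis), 14 mm wide (y), white line on top. The point is 70 mm above the bench; the bar spans 58 to 82 mm. Below it: a steel stem (13 mm across), a black collar (32 mm across, top at 47 mm), a grey and brass cap (68 mm across). It stays at its height as it turns.
- handle (a point): Orange upright handle post on the head's arm, 16 mm diameter, 98 mm from the swivel axis. The point is on its centre line 60 mm above the bench; the post stands from 27 to 78 mm; the arm under it (24 mm wide) has its top at 27 mm. Freed, the head turns about the knob's vertical axis with 1 to 2 N at this post and stays where it is left.
- pointer_tip (a point): Tip of the black pointer at the end of the head's arm, on the line from the swivel axis through the handle, 122 mm from the axis and 17 mm above the bench. It moves with the head.
- mark_tip (a point): Inner end of the red index mark on the white scale ring, 122 mm from the swivel axis and 17 mm above the bench. It stays put. The pointer is lined up when its tip is at this point.
- stand: Fixed stand: white round base plate 290 mm across and 14 mm thick, with black scale ticks every 10 degrees. Origin at the centre of the underside, on the swivel axis; -x is the middle of the scale.
- head: Swivel head: aluminium disc 116 mm across (top at 30 mm), the arm with pointer and orange handle on the head's -x side, and on its other side a cradle with a white pipette lying across, centred 112 mm from the axis, about 190 mm long, top at 54 mm. Origin on the swivel axis at the bench; turns about z.
- clamp_pad: Brass-coloured pad under the knob (68 mm across) that presses on the head's disc; it does not turn. Not to be handled. It presses with about 24 N when the knob is home against its stop, far less as found.
- grease_jar: Bystander: small jar with a blue cap, 44 mm across, 50 mm high, loose beside the stand. Origin under its centre.
- screwdriver: Bystander: screwdriver about 160 mm long lying loose beside the stand.
- tip_rack: Bystander: blue rack of yellow pipette tips, 120 x 85 mm, 62 mm high, loose. Origin under its centre.
- knob_stop: Small stop hidden under the knob's collar that ends its tightening turn; it cannot be seen or reached, and its place must be felt through the knob. The knob presses on it with about 30 N at a knob torque of 0.4 N m.
- clamp_knob: The knob. Counter-clockwise from above loosens, clockwise tightens. It starts half tight; 0.7 rad counter-clockwise frees the head (it can turn 1.5 rad that way). It takes under 0.2 N m to turn until, on tightening, it comes up firm against a hidden stop, 0.2 rad or more clockwise of where it started (it differs each time): there the torque climbs to 0.4 N m in about 0.08 rad. It stays when let go.

How it is judged:
By the outcome, as a careful person would: the job done as asked, in the order asked, and still so for the second after the job is handed in, with the robot touching nothing.
It also fails if it takes over 72 s, if anything falls off the work surface, if the arm or the gripper's body presses on something with over 40 N, if the wrist force passes 120 N, or if a joint passes its speed limit or range.

## Robot

A 7-joint arm with a two-finger parallel gripper is mounted at the origin on the work surface. World frame = base frame: x ahead of the robot, y to its left, z up, the work surface at z = 0. Lengths are in m, angles in rad, forces in N, time in s.
With the tool pointing down it reaches from about 0.35 to 0.9 m from the base axis. Payload 7.2 kg.
Tool frame: the origin (TCP) lies at the very end of the fingers, on their centre line; the grasp point (between the pads) lies 19 mm behind it; z points along the fingers, y is the line along which they close (so a half turn about z gives the same grasp; the last joint's range is limited). The gripper opens to 88 mm and grips with 3 to 60 N. Pads are 20 mm wide; open, the fingers measure 115 mm over their backs; the gripper's body (75 mm by 178 mm) begins 61 mm behind the grasp point.
Start: joints at [-1.274, 0.411, -0.013, 1.596, 0.006, 1.134, -0.082], TCP at [0.223, 0.584, 0.223] pointing down, gripper open.
Joint ranges: [-2.95, 2.95], [-0.29, 1.99], [-1.47, 1.44], [0.14, 2.54], [-1.03, 4.17], [0.13, 1.85], [-2.86, 2.86]. Speed limits (rad/s): [2.39, 2.39, 3.01, 3.01, 3.14, 3.14, 3.14].

## Interface

Orientations are given as a 3x3 rotation matrix whose columns are the frame's x, y, z axes.
In Python, from station import sense, imaging, order gives the robot as it stands.
- The arm moves only by the shell command python3 -m creep 'ROWS' [OPENING] [FORCE]. ROWS is JSON, a list of rows, each a list of 2 entries, a list of its own where there are three numbers: the shift along the tool's x, y, z scaled (see below), then the turn, a rotation vector about the tool's x, y, z scaled (see below). In form: [[[tx, ty, tz], [wx, wy, wz]], ...]. A call has exactly 10 rows; each row shifts and turns the commanded pose from where the row before left it, along the tool's axes as they then stand; what a row does not reach is not made up. The controller multiplies each number of a shift by 25 mm and each number of a turn by 6 degrees. A row lasts 1/12 s, in which the tool goes at most 41.7 mm and 7.16 degrees, less where a joint would pass 70% of its speed; a pose out of reach is approached as far as the arm can. A call with a number of a shift or a turn outside -1 to 1 is refused whole. A call with a gripper value outside its range is refused whole. OPENING is the opening, from 0 (shut) to 1 (fully open), set as the call begins (- or left out, the last holds). The fingers move at their own pace and stop on an object; FORCE is the grip in N (left out, the last holds). Time passes only in rows, so rows that do not move let the fingers close, or fill a call up. It gives the time, the measured TCP pose, the force, the opening and the grip force at its end, in the units of the state.
- sense(): the state, without advancing time (a new reading comes with each control period).
- imaging.get_image(name): name is "side" or "top" or "wrist"; returns (picture, depth): 384x512x3 uint8, red, green, blue; 384x512 float32, m along the optical axis (not along the pixel's ray), 0 where there is no reading.
- imaging.camera_params(name): a dict with "vertical_fov" (degrees; the focal length in pixels is half the picture's height over the tangent of half this angle, whatever the lens; pixels are square), "cx", "cy" (the principal point, pixels), "extrinsics" (4x4, takes a point from camera to world coordinates); the wrist camera has in their place "hand_eye" (4x4, takes a point from camera to tool coordinates, whose origin is the TCP and whose axes are the flange's). Camera axes: x right, y down, z forward; pixel columns grow to the right and rows downward; lengths in m; the calibration is good to about 2 mm. A picture is of the moment at which its call begins: read the wrist's pose just before it. camera_params takes no time and is no camera call.
- order.sign_off(): hands the job in; it is judged then, once.
Trained networks look in the newest picture that a camera, given by its name, has taken for a name from the list of things; names that differ only in an ending like _2 or _b are one class to them, and where a whole thing is asked for, a point or a joint stands for the part that bears it (a point fixed in the world has none). Each returns a list of dicts, best first, with "p" (0 to 1); they miss things now and then, are a little off and sometimes report something else, mostly with a low value. They report only what shows in the picture. A call takes as long as a camera call.
- imaging.find_in(thing, camera): "centre" ([row, column] in pixels, amid what is visible of it).
The state is a dict: "clock": time; "qpos": joint angles; "qvel": joint speeds; "joint_efforts": joint torques, N m; "position": TCP position; "eef_rot": TCP orientation; "wrist_force": force on the tool from outside, world axes, zero at the start; "wrist_torque": the same for the moment, N m; "gripper_width": opening from 0.0 (shut) to 1.0 (fully open); "finger_force": force on a finger pad.
Only numpy, scipy, OpenCV 4.12 (cv2) and the standard library are available. Lean on these libraries where they do the work, as an engineer would, in place of code of your own. Each camera call takes 0.05 s, during which the arm holds its last target. There are 200 camera calls.

## Working session

There is one attempt and no reset: what is moved stays moved. The work goes in short steps, Python scripts to look and compute and a shell command to move; the robot and the scene stay as the last step left them, time stands still between calls to the robot, and variables do not carry over. Pictures are saved under pics/ and viewed, at most 11 in all, crops included, and the job is handed in when it is done.

```bash
ls; mkdir -p pics
cat > h.py <<'E'
import numpy as np, cv2
from station import sense, imaging, order
def K(c):
    p=imaging.camera_params(c); return 192/np.tan(np.radians(p["vertical_fov"])/2),p["cx"],p["cy"],p
def T(c,s):
    p=K(c)[3]
    if "extrinsics" in p: return np.array(p["extrinsics"])
    M=np.eye(4); M[:3,:3]=s["eef_rot"]; M[:3,3]=s["position"]; return M@np.array(p["hand_eye"])
def ray(c,s,rc,z):
    "world point at height z on pixel ray"
    f,cx,cy,_=K(c); M=T(c,s); d=M[:3,:3]@np.array([(rc[1]-cx)/f,(rc[0]-cy)/f,1]); o=M[:3,3]
    return o+d*(z-o[2])/d[2]
def proj(c,s,P):
    f,cx,cy,_=K(c); q=np.linalg.inv(T(c,s))@np.append(P,1); return [cy+f*q[1]/q[2],cx+f*q[0]/q[2]]
def save(n,im): cv2.imwrite("pics/"+n+".png",im[:,:,::-1])
Z=dict(knob_grip=.082,handle=.07,pointer_tip=.017,mark_tip=.017,grease_jar=.05,screwdriver=.01,tip_rack=.062)
E
python3 - <<'E'
from h import *
np.set_printoptions(precision=4,suppress=True)
s=sense(); print(s)
for c in ["top","side"]:
    im,d=imaging.get_image(c); save(c+"0",im); print(c,K(c)[:3],T(c,s)[:3,3])
    for t in Z:
        for r in imaging.find_in(t,c)[:2]: print(t,r["p"],r["centre"],ray(c,s,r["centre"],Z[t]))
E
```

```text
pics
{'clock': 0.0, 'qpos': array([-1.2742,  0.4119, -0.0127,  1.597 ,  0.0056,  1.1343, -0.0822]), 'qvel': array([-0.0012, -0.0022, -0.0022,  0.0007, -0.0001,  0.0003,  0.0031]), 'joint_efforts': array([  0.0002, -58.7957,   0.6418, -29.1071,  -0.0539,   0.0183,
         0.0001]), 'position': array([0.2228, 0.5834, 0.2218]), 'eef_rot': array([[-0.9342,  0.3567, -0.0005],
       [ 0.3567,  0.9342, -0.0015],
       [-0.0001, -0.0016, -1.    ]]), 'wrist_force': array([-0.0478, -0.1188,  0.1445]), 'wrist_torque': array([ 0.0337,  0.0118, -0.0189]), 'finger_force': 0.0, 'gripper_width': 1.000995777244794}
top (np.float64(368.3888420008314), 256.0985531821746, 192.07301414423435) [ 0.4307 -0.0682  1.0037]
knob_grip 0.73 [182.0, 236.4] [ 0.5567 -0.0132  0.082 ]
knob_grip 0.39 [256.1, 408.3] [ 0.3677 -0.4359  0.082 ]
handle 0.64 [167.7, 239.6] [ 0.5953 -0.0209  0.07  ]
pointer_tip 0.57 [168.1, 238.2] [ 0.6036 -0.0144  0.017 ]
grease_jar 0.73 [185.4, 151.9] [0.5546 0.2098 0.05  ]
screwdriver 0.69 [173.4, 329.1] [ 0.5873 -0.2616  0.01  ]
tip_rack 0.87 [258.2, 406.5] [ 0.3612 -0.4391  0.062 ]
side (np.float64(390.20927378281283), 257.69710252004563, 191.69269901903928) [ 0.2591 -0.8231  0.7269]
knob_grip 0.56 [177.7, 260.5] [ 0.5585 -0.0295  0.082 ]
handle 0.96 [191.0, 272.4] [ 0.5747 -0.0795  0.07  ]
pointer_tip 0.67 [191.8, 271.9] [ 0.5975 -0.0225  0.017 ]
pointer_tip 0.46 [180.4, 258.4] [0.5783 0.0399 0.017 ]
mark_tip 0.57 [192.9, 271.7] [ 0.5952 -0.027   0.017 ]
mark_tip 0.39 [221.7, 224.2] [ 0.4343 -0.0996  0.017 ]
grease_jar 0.53 [147.3, 235.7] [0.5517 0.1839 0.05  ]
screwdriver 0.91 [250.7, 301.9] [ 0.5896 -0.2506  0.01  ]
screwdriver 0.64 [195.9, 257.4] [ 0.5546 -0.0192  0.01  ]
tip_rack 0.58 [355.0, 236.2] [ 0.3521 -0.4819  0.062 ]
```

Run:
```python
from h import *
a=cv2.imread("pics/top0.png")[80:290,120:360]; b=cv2.imread("pics/side0.png")[100:310,140:380]
cv2.imwrite("pics/c0.png",cv2.resize(np.hstack([a,b]),None,fx=1.66,fy=1.66,interpolation=cv2.INTER_CUBIC))
cv2.imwrite("pics/c1.png",cv2.resize(a,(800,600) if 0 else (686,600),interpolation=cv2.INTER_CUBIC))
```

```text
(no output)
```

View pics/c0.png

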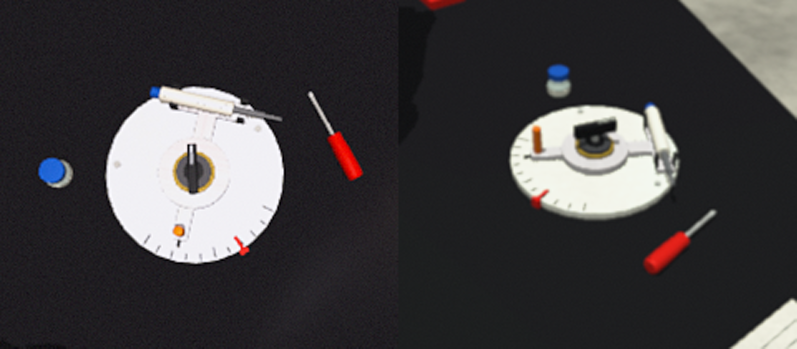

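View pics/c1.png

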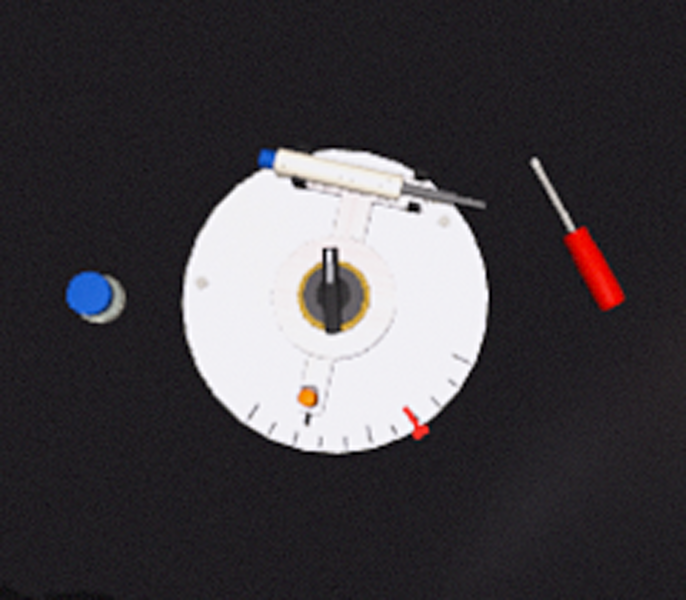

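The side and top views show the bar near top pixel (181,236) and lying along world x. The handle and pointer are at about 170° and the red mark is at about 215° (inner end near pixel (223,262)). The head therefore swings about 45° counter-clockwise. I'll move above the knob.

```bash
for i in 1; do
python3 -m creep '[[[-0.7,-0.585,0],[0,0,0]],[[-0.7,-0.585,0],[0,0,0]],[[-0.7,-0.585,0],[0,0,0]],[[-0.7,-0.585,0],[0,0,0]],[[-0.7,-0.585,0],[0,0,0]],[[-0.7,-0.585,0],[0,0,0]],[[-0.7,-0.585,0],[0,0,0]],[[-0.7,-0.585,0],[0,0,0]],[[-0.7,-0.585,0],[0,0,0]],[[-0.7,-0.585,0],[0,0,0]]]' 1
python3 -m creep '[[[-0.7,-0.585,0],[0,0,0]],[[-0.7,-0.585,0],[0,0,0]],[[-0.7,-0.585,0],[0,0,0]],[[-0.7,-0.585,0],[0,0,0]],[[-0.7,-0.585,0],[0,0,0]],[[-0.7,-0.585,0],[0,0,0]],[[-0.7,-0.585,0],[0,0,0]],[[-0.7,-0.585,0],[0,0,0]],[[-0.7,-0.585,0],[0,0,0]],[[-0.7,-0.585,0],[0,0,0]]]'
python3 -m creep '[[[-0.7,-0.585,0],[0,0,0]],[[-0.7,-0.585,0],[0,0,0]],[[-0.7,-0.585,0],[0,0,0]],[[-0.7,-0.585,0],[0,0,0]],[[-0.7,-0.585,0],[0,0,0]],[[-0.7,-0.585,0],[0,0,0]],[[-0.7,-0.585,0],[0,0,0]],[[-0.7,-0.585,0],[0,0,0]],[[-0.7,-0.585,0],[0,0,0]],[[-0.7,-0.585,0],[0,0,0]]]'
python3 -m creep '[[[0,0,0],[0,0,-0.5]],[[0,0,0],[0,0,-0.5]],[[0,0,0],[0,0,-0.5]],[[0,0,0],[0,0,-0.5]],[[0,0,0],[0,0,-0.5]],[[0,0,0],[0,0,-0.5]],[[0,0,0],[0,0,-0.5]],[[0,0,0],[0,0,0]],[[0,0,0],[0,0,0]],[[0,0,0],[0,0,0]]]'
done
python3 - <<'E'
from h import *
np.set_printoptions(precision=4,suppress=True)
s=sense(); print(s["qpos"],s["position"],s["eef_rot"])
im,d=imaging.get_image("wrist"); save("w1",im); print(K("wrist")[:3],T("wrist",s))
for t in ["knob_grip","handle","pointer_tip","mark_tip"]:
    for r in imaging.find_in(t,"wrist")[:2]: print(t,r["p"],r["centre"],ray("wrist",s,r["centre"],Z[t]))
E
```

```text
clock: 1.63
position: [0.3348, 0.3838, 0.2229]
eef_rot: [[-0.934, 0.357, 0.0], [0.357, 0.934, 0.0], [-0.0, 0.0, -1.0]]
wrist_force: [-0.1, -0.1, 0.7]
gripper_width: 1.003
finger_force: 0.0
clock: 2.47
position: [0.4461, 0.1847, 0.2229]
eef_rot: [[-0.934, 0.357, 0.0], [0.357, 0.934, 0.0], [-0.0, 0.0, -1.0]]
wrist_force: [0.3, 1.0, -0.1]
gripper_width: 1.0
finger_force: 0.0
clock: 3.3
position: [0.5574, -0.0143, 0.2228]
eef_rot: [[-0.934, 0.357, 0.0], [0.357, 0.934, 0.0], [-0.0, 0.0, -1.0]]
wrist_force: [0.2, 0.2, 0.7]
gripper_width: 0.999
finger_force: 0.0
clock: 4.13
position: [0.5569, -0.0133, 0.2227]
eef_rot: [[-1.0, -0.0, 0.0], [-0.0, 1.0, 0.0], [-0.0, 0.0, -1.0]]
wrist_force: [0.4, -1.1, 0.3]
gripper_width: 0.998
finger_force: 0.0
[-0.2995  0.2975  0.2971  1.7801 -0.0976  1.0782  1.6023] [ 0.5569 -0.0133  0.2227] [[-1.     -0.      0.0001]
 [-0.      1.      0.0001]
 [-0.0001  0.0001 -1.    ]]
(np.float64(279.62153792251803), 256.2197544900245, 188.8051937589926) [[-0.001   0.967   0.2548  0.4872]
 [ 1.      0.0007  0.0012 -0.0137]
 [ 0.001   0.2548 -0.967   0.3836]
 [ 0.      0.      0.      1.    ]]
knob_grip 0.97 [177.2, 260.8] [ 0.5534 -0.0083  0.082 ]
pointer_tip 0.95 [199.4, 251.9] [ 0.5988 -0.0191  0.017 ]
pointer_tip 0.41 [178.0, 260.5] [ 0.5688 -0.0075  0.017 ]
mark_tip 0.68 [74.1, 197.6] [ 0.4387 -0.0851  0.017 ]
```

View pics/w1.png

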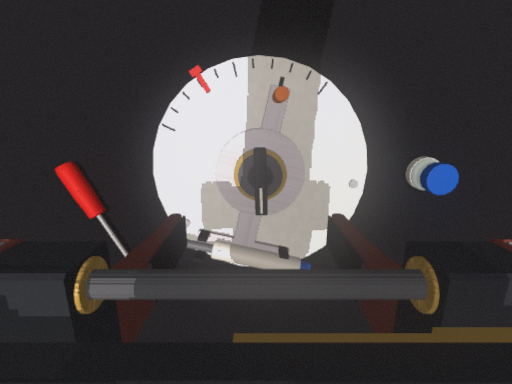

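The wrist view shows the bar from about (148,260) to (214,262), with its white line towards +x. The handle top is near (93,281), the pointer tip near (79,282) and the mark's inner end near (91,208). Next I'll measure these more closely.

Run:
```python
from h import *
np.set_printoptions(precision=4,suppress=True)
s=sense()
im=cv2.imread("pics/w1.png")
a=im[50:230,185:325]; cv2.imwrite("pics/w1c.png",cv2.resize(a,None,fx=3.3,fy=3.3,interpolation=cv2.INTER_CUBIC))
for n,rc,z in [("bar-",(148,260.5),.082),("bar+",(214,262),.082),("handle",(93,281),.078),("ptr",(79,282),.017),("mark",(91,208),.017)]: print(n,ray("wrist",s,rc,z))
# plate outline from top camera
t=cv2.imread("pics/top0.png"); m=(t.min(2)>150).astype(np.uint8)
n,l,st,ce=cv2.connectedComponentsWithStats(m); k=1+st[1:,4].argmax()
c=max(cv2.findContours((l==k).astype(np.uint8),0,1)[0],key=len)[:,0]
P=np.array([ray("top",s,(y,x),.014)[:2] for x,y in c])
from scipy.optimize import least_squares
r=least_squares(lambda p:np.hypot(*(P-p).T)-.145,[.555,-.013],loss="soft_l1",f_scale=.001); print("axis top",r.x,np.abs(r.fun).mean())
# same in wrist, upper half
g=im.min(2)>110; m=g.astype(np.uint8); n,l,st,ce=cv2.connectedComponentsWithStats(m); k=1+st[1:,4].argmax()
c=max(cv2.findContours((l==k).astype(np.uint8),0,1)[0],key=len)[:,0]; c=c[c[:,1]<200]
P=np.array([ray("wrist",s,(y,x),.014)[:2] for x,y in c]); P=P[np.abs(np.hypot(*(P-[.555,-.013]).T)-.145)<.012]
r=least_squares(lambda p:np.hypot(*(P-p).T)-.145,[.555,-.013],loss="soft_l1",f_scale=.001); print("axis wrist",r.x,len(P))
```

```text
bar- [ 0.5213 -0.0088  0.082 ]
bar+ [ 0.5963 -0.0066  0.082 ]
handle [0.4649 0.0122 0.078 ]
ptr [0.4441 0.0182 0.017 ]
mark [ 0.4583 -0.0733  0.017 ]
axis top [ 0.6158 -0.5256] 0.018994674522501948
axis wrist [ 0.5624 -0.0087] 382
```

View pics/w1c.png

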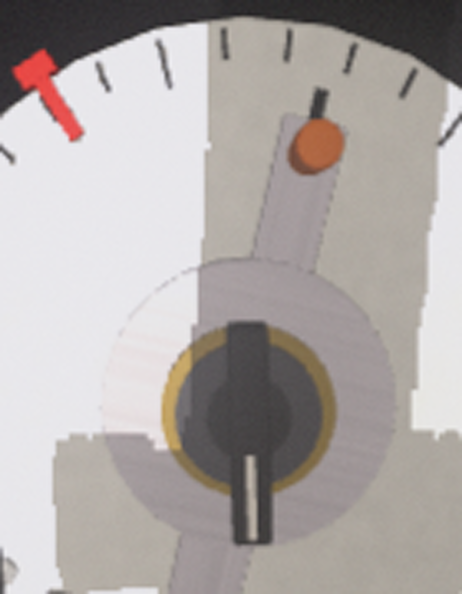

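```bash
python3 -m creep '[[[-0.11,0.17,0.7],[0,0,-0.22]],[[0,0,0.7],[0,0,0]],[[0,0,0.7],[0,0,0]],[[0,0,0.7],[0,0,0]],[[0,0,0.7],[0,0,0]],[[0,0,0.7],[0,0,0]],[[0,0,0.7],[0,0,0]],[[0,0,0.7],[0,0,0]],[[0,0,0.7],[0,0,0]],[[0,0,0.47],[0,0,0]]]' 1
python3 -m creep '[[[0,0,0],[0,0,0]],[[0,0,0],[0,0,0]],[[0,0,0],[0,0,0]],[[0,0,0],[0,0,0]],[[0,0,0],[0,0,0]],[[0,0,0],[0,0,0]],[[0,0,0],[0,0,0]],[[0,0,0],[0,0,0]],[[0,0,0],[0,0,0]],[[0,0,0],[0,0,0]]]' 0 12
python3 -c "
from h import *
s=sense();print(s['wrist_force'],s['wrist_torque'],s['qpos'])"
```

```text
clock: 5.22
position: [0.5591, -0.009, 0.0518]
eef_rot: [[-1.0, -0.025, -0.001], [-0.025, 1.0, -0.0], [0.001, -0.0, -1.0]]
wrist_force: [-0.5, 0.0, -0.6]
gripper_width: 0.998
finger_force: 0.0
clock: 6.05
position: [0.5597, -0.009, 0.0534]
eef_rot: [[-1.0, -0.025, 0.0], [-0.025, 1.0, 0.0], [-0.0, 0.0, -1.0]]
wrist_force: [0.7, -0.5, 0.1]
gripper_width: 0.282
finger_force: 0.0
[ 0.71581101 -0.50977424  0.05770703] [-0.0005435   0.00790886  0.02644336] [-0.25281058  0.51166     0.24019923  1.92581022 -0.17677347  0.72422645
  1.68616403]
```

```bash
python3 -m creep '[[[0,0,0],[0,0,0]],[[0,0,0],[0,0,0]],[[0,0,0],[0,0,0]],[[0,0,0],[0,0,0]],[[0,0,0],[0,0,0]],[[0,0,0],[0,0,0]],[[0,0,0],[0,0,-0.2]],[[0,0,0],[0,0,-0.3]],[[0,0,0],[0,0,-0.3]],[[0,0,0],[0,0,0]]]' 0 25
python3 -c "
from h import *
s=sense();print(s['wrist_force'],s['wrist_torque'],s['qpos'])"
```

```text
clock: 6.88
position: [0.5597, -0.0089, 0.054]
eef_rot: [[-0.994, -0.11, 0.0], [-0.11, 0.994, 0.001], [-0.0, 0.001, -1.0]]
wrist_force: [-0.9, 0.6, 6.1]
gripper_width: 0.156
finger_force: 36.9
[-0.8713842   0.57096143  6.13922574] [ 0.31724623  0.57717251 -0.07367817] [-0.23575391  0.50913847  0.21756415  1.92433439 -0.16029394  0.72446068
  1.75631775]
```

```bash
python3 -m creep '[[[0,0,0],[0,0,-0.6]],[[0,0,0],[0,0,-0.85]],[[0,0,0],[0,0,-0.85]],[[0,0,0],[0,0,-0.85]],[[0,0,0],[0,0,-0.85]],[[0,0,0],[0,0,-0.85]],[[0,0,0],[0,0,-0.85]],[[0,0,0],[0,0,-0.85]],[[0,0,0],[0,0,-0.85]],[[0,0,0],[0,0,-0.4]]]'
python3 -m creep '[[[0,0,0],[0,0,0]],[[0,0,0],[0,0,0]],[[0,0,0],[0,0,0]],[[0,0,0],[0,0,0]],[[0,0,0],[0,0,0]],[[0,0,0],[0,0,0]],[[0,0,0],[0,0,0]],[[0,0,0],[0,0,0]],[[0,0,0],[0,0,0]],[[0,0,0],[0,0,0]]]' 1
python3 -m creep '[[[0,0,-0.7],[0,0,0]],[[0,0,-0.7],[0,0,0]],[[0,0,-0.7],[0,0,0]],[[0,0,-0.7],[0,0,0]],[[0,0,-0.7],[0,0,0]],[[0,0,-0.7],[0,0,0.9]],[[0,0,-0.7],[0,0,0.9]],[[0,0,-0.7],[0,0,0.9]],[[0,0,-0.7],[0,0,0.9]],[[0,0,-0.7],[0,0,0.9]]]'
python3 -m creep '[[[0,0,0],[0,0,1]],[[0,0,0],[0,0,1]],[[0,0,0],[0,0,1]],[[0,0,0],[0,0,0.8]],[[0,0,0],[0,0,0]],[[0,0,0],[0,0,0]],[[0,0,0],[0,0,0]],[[0,0,0],[0,0,0]],[[0,0,0],[0,0,0]],[[0,0,0],[0,0,0]]]'
python3 - <<'E'
from h import *
s=sense();print(s['wrist_force'],s['wrist_torque'],s['qpos'])
im,d=imaging.get_image("wrist"); save("w2",im); a=im[50:230,185:325]
save("w2c",cv2.resize(a,None,fx=3.3,fy=3.3,interpolation=cv2.INTER_CUBIC))
E
```

```text
clock: 7.72
position: [0.5602, -0.0099, 0.054]
eef_rot: [[-0.599, -0.801, 0.001], [-0.801, 0.599, -0.0], [-0.0, -0.001, -1.0]]
wrist_force: [0.2, -2.4, 4.8]
gripper_width: 0.155
finger_force: 43.2
clock: 8.55
position: [0.559, -0.0087, 0.0529]
eef_rot: [[-0.601, -0.799, -0.001], [-0.799, 0.601, 0.0], [0.001, 0.001, -1.0]]
wrist_force: [-0.0, 0.6, -0.1]
gripper_width: 0.88
finger_force: 0.0
clock: 9.38
position: [0.5592, -0.0089, 0.229]
eef_rot: [[-0.901, -0.435, -0.001], [-0.435, 0.901, 0.0], [0.001, 0.0, -1.0]]
wrist_force: [0.1, 0.3, 0.5]
gripper_width: 0.996
finger_force: 0.0
clock: 10.22
position: [0.5596, -0.0091, 0.2283]
eef_rot: [[-0.998, -0.057, -0.0], [-0.057, 0.998, 0.0], [0.0, 0.0, -1.0]]
wrist_force: [-0.5, 0.3, 0.0]
gripper_width: 0.999
finger_force: 0.0
[-0.45684893  0.30033766  0.01656088] [0.02433806 0.00272014 0.02374087] [-0.21162868  0.29370149  0.17740284  1.76042381 -0.05762388  1.0926102
  1.61259522]
```

View pics/w2c.png

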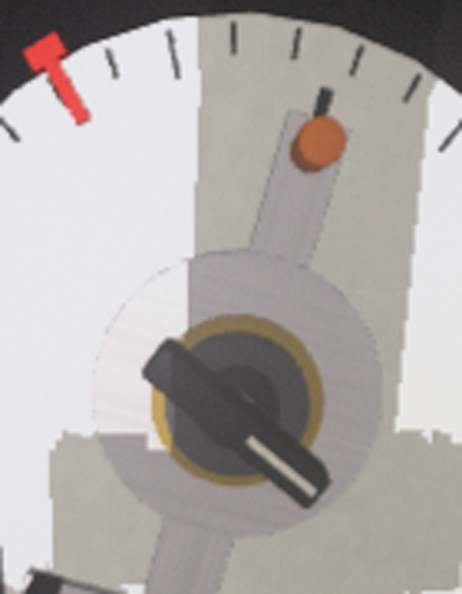

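The bar now sits at about 53°, roughly 0.9 rad loosened. The pointer tip is at crop (325,88), the handle top at (323,141) and the mark's inner end at (83,121).

Run:
```python
from h import *
np.set_printoptions(precision=4,suppress=True)
s=sense()
f=lambda x,y,z: ray("wrist",s,(50+(y+.5)/3.3-.5,185+(x+.5)/3.3-.5),z)[:2]
h=f(323,141,.078);p=f(326,88,.017);m=f(84,123,.017);b=f(237,424,.082)
print(h,p,m,b)
ax=np.array([.5600,-.009])
for n,v in [("h",h),("p",p),("m",m)]: d=v-ax; print(n,np.hypot(*d),np.degrees(np.arctan2(d[1],d[0]))%360)
R=np.array(s["eef_rot"]); 
for q in (h,): print("tool shift",R.T@np.append(q-s["position"][:2],0)/.025)
```

```text
[0.4652 0.0133] [0.4414 0.0181] [ 0.4591 -0.0729] [ 0.5584 -0.0089]
h 0.09738897412392877 166.78204298828936
p 0.12169073099376847 167.14055477978786
m 0.11940697564985474 212.33166778481407
tool shift [3.7213 1.108  0.0002]
```

```bash
python3 -m creep '[[[0.62,0.185,0],[0,0,0]],[[0.62,0.185,0],[0,0,0]],[[0.62,0.185,0],[0,0,0]],[[0.62,0.185,0],[0,0,0]],[[0.62,0.185,0],[0,0,0]],[[0.62,0.185,0],[0,0,0]],[[0,0,0],[0,0,0.9]],[[0,0,0],[0,0,0.9]],[[0,0,0],[0,0,0.9]],[[0,0,0],[0,0,0]]]' 1
python3 -m creep '[[[0,0,0.8],[0,0,0]],[[0,0,0.8],[0,0,0]],[[0,0,0.8],[0,0,0]],[[0,0,0.8],[0,0,0]],[[0,0,0.8],[0,0,0]],[[0,0,0.8],[0,0,0]],[[0,0,0.8],[0,0,0]],[[0,0,0.8],[0,0,0]],[[0,0,0.8],[0,0,0]],[[0,0,0.29],[0,0,0]]]' 0.6
python3 -m creep '[[[0,0,0],[0,0,0]],[[0,0,0],[0,0,0]],[[0,0,0],[0,0,0]],[[0,0,0],[0,0,0]],[[0,0,0],[0,0,0]],[[0,0,0],[0,0,0]],[[0,0,0],[0,0,0]],[[0,0,0],[0,0,0]],[[0,0,0],[0,0,0]],[[0,0,0],[0,0,0]]]' 0.12 6
python3 -c "
from h import *
s=sense();print(s['wrist_force'],s['wrist_torque'],s['qpos'])"
```

```text
clock: 11.1
position: [0.4652, 0.0134, 0.2286]
eef_rot: [[-0.974, 0.228, 0.0], [0.228, 0.974, 0.0], [-0.0, 0.0, -1.0]]
wrist_force: [0.7, 0.3, -0.6]
gripper_width: 1.002
finger_force: 0.0
clock: 11.93
position: [0.464, 0.0133, 0.039]
eef_rot: [[-0.975, 0.221, -0.003], [0.221, 0.975, -0.0], [0.003, -0.001, -1.0]]
wrist_force: [0.3, 0.6, -0.1]
gripper_width: 0.602
finger_force: 0.0
clock: 12.77
position: [0.4657, 0.0135, 0.0418]
eef_rot: [[-0.974, 0.225, 0.001], [0.225, 0.974, 0.0], [-0.001, 0.001, -1.0]]
wrist_force: [-0.5, -0.1, 7.6]
gripper_width: 0.176
finger_force: 6.0
[-0.51774233 -0.08369397  7.62061316] [-0.00065387  0.19300444 -0.06936413] [-0.24897956  0.4029368   0.14186601  2.1505721  -0.09963159  0.59289618
  1.3086002 ]
```

```bash
python3 -m creep '[[[-0.003,-0.154,0],[0,0,-0.377]],[[-0.003,-0.154,0],[0,0,-0.377]],[[-0.003,-0.154,0],[0,0,-0.377]],[[-0.003,-0.154,0],[0,0,-0.377]],[[-0.003,-0.154,0],[0,0,-0.377]],[[-0.003,-0.154,0],[0,0,-0.377]],[[-0.003,-0.154,0],[0,0,-0.377]],[[-0.003,-0.154,0],[0,0,-0.377]],[[-0.003,-0.154,0],[0,0,-0.377]],[[-0.003,-0.154,0],[0,0,-0.377]]]'
python3 -c "
from h import *
s=sense();print(s['wrist_force'],s['wrist_torque'],s['qpos'])"
```

```text
clock: 13.6
position: [0.4645, -0.0247, 0.0418]
eef_rot: [[-0.986, -0.17, 0.001], [-0.17, 0.986, 0.0], [-0.001, 0.0, -1.0]]
wrist_force: [-1.7, 0.5, 6.8]
gripper_width: 0.184
finger_force: 6.0
[-1.69075857  0.46271808  6.78763031] [ 0.2290724   0.24907642 -0.00805424] [-0.08546191  0.40053222  0.04226385  2.14685406 -0.02993806  0.59391302
  1.719536  ]
```

```bash
python3 -m creep '[[[-0.003,-0.154,0],[0,0,-0.377]],[[-0.003,-0.154,0],[0,0,-0.377]],[[-0.003,-0.154,0],[0,0,-0.377]],[[-0.003,-0.154,0],[0,0,-0.377]],[[-0.003,-0.154,0],[0,0,-0.377]],[[-0.003,-0.154,0],[0,0,-0.377]],[[-0.003,-0.154,0],[0,0,-0.377]],[[-0.003,-0.154,0],[0,0,-0.377]],[[-0.003,-0.154,0],[0,0,-0.377]],[[-0.003,-0.154,0],[0,0,-0.377]]]'
python3 -m creep '[[[0,0,0],[0,0,0]],[[0,0,0],[0,0,0]],[[0,0,0],[0,0,0]],[[0,0,0],[0,0,0]],[[0,0,0],[0,0,0]],[[0,0,0],[0,0,0]],[[0,0,0],[0,0,0]],[[0,0,0],[0,0,0]],[[0,0,0],[0,0,0]],[[0,0,0],[0,0,0]]]'
python3 - <<'E'
from h import *
s=sense();print(s['wrist_force'],s['wrist_torque'],s['qpos'])
im,d=imaging.get_image("wrist"); save("w3",im)
for t in ["pointer_tip","mark_tip"]:
    for r in imaging.find_in(t,"wrist")[:2]: print(t,r["p"],r["centre"],ray("wrist",s,r["centre"],Z[t]))
E
```

```text
clock: 14.43
position: [0.4781, -0.0607, 0.0418]
eef_rot: [[-0.845, -0.535, 0.001], [-0.535, 0.845, -0.0], [-0.001, -0.0, -1.0]]
wrist_force: [-1.8, 0.4, 7.7]
gripper_width: 0.18
finger_force: 6.0
clock: 15.27
position: [0.4783, -0.061, 0.0418]
eef_rot: [[-0.846, -0.534, 0.001], [-0.534, 0.846, -0.0], [-0.001, -0.001, -1.0]]
wrist_force: [-1.6, -1.5, 5.6]
gripper_width: 0.179
finger_force: 6.0
[-1.60333259 -1.49759338  5.59997574] [-0.23134372  0.21700415  0.02919095] [ 0.06930407  0.42328203 -0.05322647  2.10271298  0.03862055  0.61530876
  2.12283135]
pointer_tip 0.8 [234.3, 256.8] [ 0.48896927 -0.05367746  0.017     ]
mark_tip 0.86 [146.7, 257.2] [ 0.43597156 -0.08691118  0.017     ]
```

View pics/w3.png

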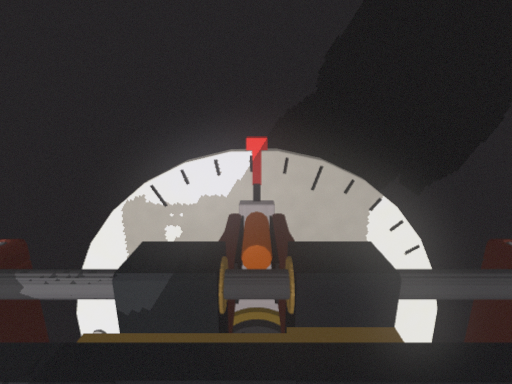

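The pointer (column about 257, rows 184–201) meets the red mark (column about 257, rows 150–184). I'll check the sub-pixel offset next.

Run:
```python
from h import *
im=cv2.imread("pics/w3.png").astype(int)
x=np.arange(240,275)
for r in range(158,202,3):
    p=im[r,240:275]; red=np.clip(p[:,2]-p[:,1]-40,0,None); dk=np.clip(110-p.max(1),0,None)
    print(r,red.sum(),round((red*x).sum()/max(red.sum(),1),2),dk.sum(),round((dk*x).sum()/max(dk.sum(),1),2))
s=sense()
print("px/mm",abs(ray("wrist",s,(184,256),.017)-ray("wrist",s,(184,257),.017)))
for z in (.017,): print([proj("wrist",s,np.array([.56+r*np.cos(np.radians(a)),-.009+r*np.sin(np.radians(a)),z])) for r,a in((.1,212.3),(.145,212.3))])
```

```text
158 559 255.64 43 250.35
161 444 256.25 40 250.58
164 437 256.32 51 250.61
167 426 256.31 57 250.56
170 419 256.36 33 250.94
173 414 256.37 0 0.0
176 412 256.34 0 0.0
179 407 256.37 0 0.0
182 399 256.36 0 0.0
185 0 0.0 216 256.39
188 0 0.0 219 256.44
191 0 0.0 222 256.41
194 0 0.0 225 256.44
197 0 0.0 232 256.35
200 0 0.0 264 256.43
px/mm [0.00036538 0.00057801 0.        ]
[[np.float64(213.16019137009457), np.float64(256.5691993758587)], [np.float64(148.9599409774808), np.float64(256.5917468900615)]]
```

```bash
python3 -m creep '[[[0,0,0],[0,0,0]],[[0,0,0],[0,0,0]],[[0,0,0],[0,0,0]],[[0,0,0],[0,0,0]],[[0,0,0],[0,0,0]],[[0,0,0],[0,0,0]],[[0,0,0],[0,0,0]],[[0,0,-0.3],[0,0,0]],[[0,0,-0.7],[0,0,0]],[[0,0,-0.8],[0,0,0]]]' 0.8
python3 -m creep '[[[0,0,-0.8],[0,0,0]],[[0,0,-0.8],[0,0,0]],[[0,0,-0.8],[0,0,0]],[[0,0,-0.8],[0,0,0]],[[0,0,-0.8],[0,0,0]],[[0,0,-0.8],[0,0,0]],[[0,0,-0.8],[0,0,0]],[[-0.9,0,0],[0,0,0]],[[-0.9,0,0],[0,0,0]],[[-0.9,0,0],[0,0,0]]]' 1
python3 -m creep '[[[-0.9,0,0],[0,0,0]],[[-0.26,0,0],[0,0,0]],[[0,0,0],[0,0,-0.9]],[[0,0,0],[0,0,-0.9]],[[0,0,0],[0,0,-0.9]],[[0,0,0],[0,0,-0.77]],[[0,0,0],[0,0,0]],[[0,0,0],[0,0,0]],[[0,0,0],[0,0,0]],[[0,0,0],[0,0,0]]]'
python3 - <<'E'
from h import *
s=sense();print(s['qpos'])
im,d=imaging.get_image("wrist"); save("w4",im)
save("w4c",cv2.resize(im[30:230,170:340],None,fx=3,fy=3,interpolation=cv2.INTER_CUBIC))
E
```

```text
clock: 16.25
position: [0.4769, -0.0605, 0.0863]
eef_rot: [[-0.846, -0.534, -0.002], [-0.534, 0.846, 0.0], [0.002, 0.001, -1.0]]
wrist_force: [0.3, -0.2, 0.2]
gripper_width: 0.797
finger_force: 0.0
clock: 17.08
position: [0.5356, -0.0243, 0.2276]
eef_rot: [[-0.846, -0.533, 0.002], [-0.533, 0.846, 0.0], [-0.002, -0.001, -1.0]]
wrist_force: [-0.0, 0.8, 0.2]
gripper_width: 0.997
finger_force: 0.0
clock: 17.92
position: [0.5592, -0.0092, 0.2263]
eef_rot: [[-0.602, -0.798, 0.0], [-0.798, 0.602, -0.0], [0.0, -0.0, -1.0]]
wrist_force: [-0.2, 0.1, 0.6]
gripper_width: 1.005
finger_force: 0.0
[ 0.0418433   0.30271717 -0.14050773  1.74683958  0.04703694  1.09525739
  2.38126553]
```

View pics/w4c.png

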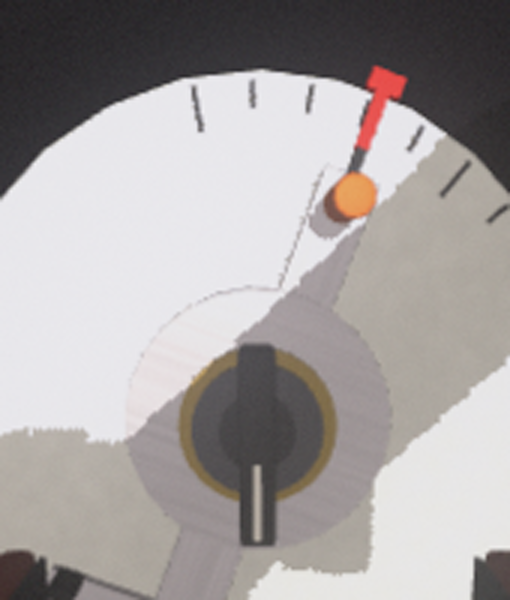

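The pointer and mark still line up after release, and the bar sits vertically between the fingers. Next I'll regrip and turn it clockwise.

```bash
python3 -m creep '[[[0,0,0.7],[0,0,0]],[[0,0,0.7],[0,0,0]],[[0,0,0.7],[0,0,0]],[[0,0,0.7],[0,0,0]],[[0,0,0.7],[0,0,0]],[[0,0,0.7],[0,0,0]],[[0,0,0.7],[0,0,0]],[[0,0,0.7],[0,0,0]],[[0,0,0.7],[0,0,0]],[[0,0,0.6],[0,0,0]]]' 0.5
python3 -m creep '[[[0,0,0],[0,0,0]],[[0,0,0],[0,0,0]],[[0,0,0],[0,0,0]],[[0,0,0],[0,0,0]],[[0,0,0],[0,0,0]],[[0,0,0],[0,0,0]],[[0,0,0],[0,0,0]],[[0,0,0],[0,0,0]],[[0,0,0],[0,0,0]],[[0,0,0],[0,0,0]]]' 0 30
python3 -c "
from h import *
s=sense();print(s['wrist_force'],s['wrist_torque'],s['qpos'])"
python3 -m creep '[[[0,0,0],[0,0,0.5]],[[0,0,0],[0,0,0.9]],[[0,0,0],[0,0,0.95]],[[0,0,0],[0,0,0.95]],[[0,0,0],[0,0,0.95]],[[0,0,0],[0,0,0.95]],[[0,0,0],[0,0,0.95]],[[0,0,0],[0,0,0.95]],[[0,0,0],[0,0,0.95]],[[0,0,0],[0,0,0.9]]]'
python3 -c "
from h import *
s=sense();print(s['wrist_force'],s['wrist_torque'],s['qpos'])"
```

```text
clock: 18.8
position: [0.5591, -0.009, 0.0526]
eef_rot: [[-0.601, -0.799, -0.001], [-0.799, 0.601, -0.0], [0.0, 0.0, -1.0]]
wrist_force: [-3.1, 0.2, 38.6]
gripper_width: 0.5
finger_force: 21.0
clock: 19.63
position: [0.5541, -0.0064, 0.0515]
eef_rot: [[-0.601, -0.799, -0.011], [-0.799, 0.601, 0.002], [0.004, 0.01, -1.0]]
wrist_force: [-11.0, 7.7, -2.7]
gripper_width: 0.339
finger_force: 30.1
[-11.0108525    7.66718572  -2.66288309] [ 1.77398111  2.27664098 -0.56901366] [ 0.02589201  0.50913759 -0.13014191  1.91147183  0.08935048  0.7369713
  2.34204136]
clock: 20.47
position: [0.5548, -0.0073, 0.0516]
eef_rot: [[-1.0, 0.015, -0.009], [0.015, 1.0, 0.001], [0.009, 0.001, -1.0]]
wrist_force: [-8.2, 5.1, -5.7]
gripper_width: 0.204
finger_force: 28.9
[-8.19366625  5.07536914 -5.68216385] [1.01686075 1.65154951 0.19421497] [-0.15860635  0.5053643   0.11237264  1.92398122 -0.08474608  0.72584203
  1.5593732 ]
```

Something is off: there was 38 N vertically during the descent and the opening is wider than the bar. I'll look before moving.

Run:
```python
from h import *
s=sense()
a,_=imaging.get_image("wrist"); b,_=imaging.get_image("side")
b=cv2.resize(b[120:260,180:340],(438,384),interpolation=cv2.INTER_CUBIC)
im=np.hstack([a[:,80:432],b]); save("v5",im); print(im.shape)
```

```text
(384, 790, 3)
```

View pics/v5.png

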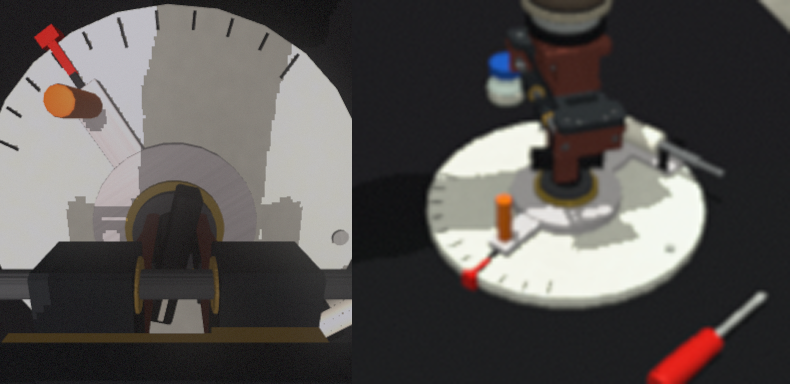

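The bar is skewed about 10° between the pads, while the pointer still appears lined up. I'll release, lift, look and regrip squarely.

```bash
python3 -m creep '[[[0,0,0],[0,0,0]],[[0,0,0],[0,0,0]],[[0,0,0],[0,0,0]],[[0,0,0],[0,0,0]],[[0,0,0],[0,0,0]],[[0,0,0],[0,0,0]],[[0,0,0],[0,0,0]],[[0,0,0],[0,0,0]],[[0,0,0],[0,0,0]],[[0,0,0],[0,0,0]]]' 1
python3 -m creep '[[[0,0,-0.7],[0,0,0]],[[0,0,-0.7],[0,0,0]],[[0,0,-0.7],[0,0,0]],[[0,0,-0.7],[0,0,0]],[[0,0,-0.7],[0,0,0]],[[0,0,-0.7],[0,0,0]],[[0,0,-0.7],[0,0,0]],[[0,0,0],[0,0,0]],[[0,0,0],[0,0,0]],[[0,0,0],[0,0,0]]]'
python3 - <<'E'
from h import *
s=sense();print(s['qpos'],s['wrist_force'],s['wrist_torque'])
im,d=imaging.get_image("wrist"); save("w6",im)
save("w6c",cv2.resize(im[20:240,150:350],None,fx=2.7,fy=2.7,interpolation=cv2.INTER_CUBIC))
E
```

```text
clock: 21.4
position: [0.5594, -0.0091, 0.0537]
eef_rot: [[-1.0, 0.011, 0.0], [0.011, 1.0, 0.0], [-0.0, 0.0, -1.0]]
wrist_force: [-0.3, 0.5, 0.4]
gripper_width: 0.925
finger_force: 0.0
clock: 22.23
position: [0.5589, -0.009, 0.1754]
eef_rot: [[-1.0, 0.011, -0.001], [0.011, 1.0, 0.0], [0.001, -0.0, -1.0]]
wrist_force: [-0.9, 0.7, -0.3]
gripper_width: 0.999
finger_force: 0.0
[-0.17737959  0.3451215   0.135837    1.82135691 -0.0552631   0.979595
  1.54145134] [-0.86597408  0.69300292 -0.2520812 ] [ 0.03763379 -0.00720549  0.05665628]
```

View pics/w6c.png

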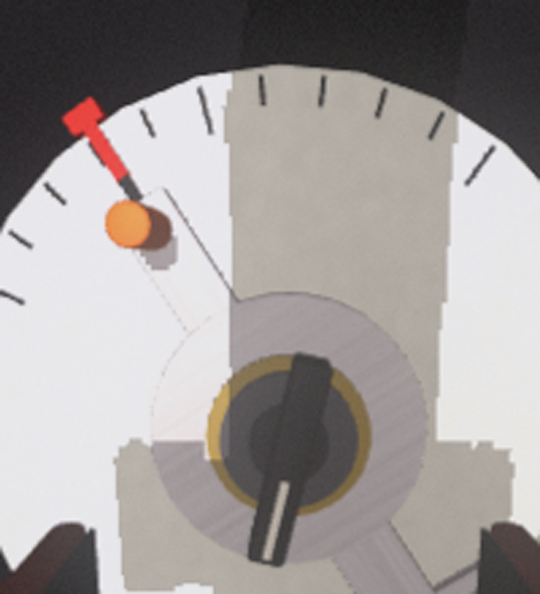

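The pointer is still on the mark. The bar leans about 12.6° clockwise of the tool, so I'll turn the tool to match, go down fully open, and grip gently.

```bash
python3 -m creep '[[[0,0,0],[0,0,0.7]],[[0,0,0],[0,0,0.7]],[[0,0,0],[0,0,0.7]],[[0,0,0.7],[0,0,0]],[[0,0,0.7],[0,0,0]],[[0,0,0.7],[0,0,0]],[[0,0,0.7],[0,0,0]],[[0,0,0.7],[0,0,0]],[[0,0,0.7],[0,0,0]],[[0,0,0.65],[0,0,0]]]' 1
python3 -m creep '[[[0,0,0],[0,0,0]],[[0,0,0],[0,0,0]],[[0,0,0],[0,0,0]],[[0,0,0],[0,0,0]],[[0,0,0],[0,0,0]],[[0,0,0],[0,0,0]],[[0,0,0],[0,0,0]],[[0,0,0],[0,0,0]],[[0,0,0],[0,0,0]],[[0,0,0],[0,0,0]]]' 0 8
python3 -m creep '[[[0,0,0],[0,0,0]],[[0,0,0],[0,0,0]],[[0,0,0],[0,0,0]],[[0,0,0],[0,0,0]],[[0,0,0],[0,0,0]],[[0,0,0],[0,0,0]],[[0,0,0],[0,0,0]],[[0,0,0],[0,0,0]],[[0,0,0],[0,0,0]],[[0,0,0],[0,0,0]]]' 0 30
python3 -c "
from h import *
s=sense();print(s['wrist_force'],s['wrist_torque'],s['qpos'])"
```

```text
clock: 23.12
position: [0.5583, -0.0091, 0.0527]
eef_rot: [[-0.974, 0.229, -0.002], [0.229, 0.974, -0.0], [0.002, -0.001, -1.0]]
wrist_force: [-0.6, 0.6, -0.3]
gripper_width: 1.002
finger_force: 0.0
clock: 23.95
position: [0.5594, -0.009, 0.055]
eef_rot: [[-0.974, 0.229, 0.0], [0.229, 0.974, 0.0], [-0.0, 0.0, -1.0]]
wrist_force: [-0.2, 0.1, 0.4]
gripper_width: 0.283
finger_force: 0.0
clock: 24.78
position: [0.5594, -0.0084, 0.0549]
eef_rot: [[-0.974, 0.228, 0.0], [0.228, 0.974, 0.001], [0.0, 0.001, -1.0]]
wrist_force: [-1.4, 4.9, 0.9]
gripper_width: 0.155
finger_force: 32.0
[-1.37153482  4.90708781  0.90503788] [1.0536469  0.03309276 0.06252155] [-0.18686014  0.50359489  0.15184957  1.92094222 -0.11122069  0.72493829
  1.37026387]
```

```bash
python3 -m creep '[[[0,0,0],[0,0,0.1]],[[0,0,0],[0,0,0.1]],[[0,0,0],[0,0,0.1]],[[0,0,0],[0,0,0.1]],[[0,0,0],[0,0,0]],[[0,0,0],[0,0,0]],[[0,0,0],[0,0,0]],[[0,0,0],[0,0,0]],[[0,0,0],[0,0,0]],[[0,0,0],[0,0,0]]]' | grep -E "clock|rot"
python3 -c "
from h import *
s=sense();print(s['wrist_force'],s['wrist_torque'],s['qpos'])"
```

```text
clock: 25.62
eef_rot: [[-0.963, 0.269, 0.0], [0.269, 0.963, 0.001], [-0.0, 0.001, -1.0]]
[-1.11144433  6.11488991  2.10571199] [1.05375367 0.03578989 0.038237  ] [-0.19516121  0.50406163  0.1628587   1.92144444 -0.11931688  0.72501325
  1.33552063]
```

```bash
python3 -m creep '[[[0,0,0],[0,0,0.1]],[[0,0,0],[0,0,0.1]],[[0,0,0],[0,0,0.1]],[[0,0,0],[0,0,0.1]],[[0,0,0],[0,0,0]],[[0,0,0],[0,0,0]],[[0,0,0],[0,0,0]],[[0,0,0],[0,0,0]],[[0,0,0],[0,0,0]],[[0,0,0],[0,0,0]]]' | grep -E "clock|rot"
python3 -c "
from h import *
s=sense();print(s['wrist_force'],s['wrist_torque'],s['qpos'][6])"
```

```text
clock: 26.45
eef_rot: [[-0.951, 0.309, 0.0], [0.309, 0.951, 0.001], [0.0, 0.001, -1.0]]
[-0.54118563  6.03969605  2.02623054] [1.18831317 0.02103436 0.06575494] 1.300970280418614
```

```bash
python3 -m creep '[[[0,0,0],[0,0,0.05]],[[0,0,0],[0,0,0.05]],[[0,0,0],[0,0,0.05]],[[0,0,0],[0,0,0.05]],[[0,0,0],[0,0,0.05]],[[0,0,0],[0,0,0.05]],[[0,0,0],[0,0,0.05]],[[0,0,0],[0,0,0.05]],[[0,0,0],[0,0,0]],[[0,0,0],[0,0,0]]]' | grep -E "clock|rot"
python3 -c "
from h import *
s=sense();print(s['wrist_force'],s['wrist_torque'],s['qpos'][6])"
```

```text
clock: 27.28
eef_rot: [[-0.937, 0.349, 0.0], [0.349, 0.937, 0.001], [0.0, 0.001, -1.0]]
[-0.23042039  5.98868206  1.30094996] [ 1.15207341 -0.0196715   0.03335768] 1.2664736000562413
```

```bash
python3 -m creep '[[[0,0,0],[0,0,0.1]],[[0,0,0],[0,0,0.1]],[[0,0,0],[0,0,0.1]],[[0,0,0],[0,0,0.1]],[[0,0,0],[0,0,0.1]],[[0,0,0],[0,0,0]],[[0,0,0],[0,0,0]],[[0,0,0],[0,0,0]],[[0,0,0],[0,0,0]],[[0,0,0],[0,0,0]]]' | grep -E "clock|rot"
python3 -c "
from h import *
s=sense();print(s['wrist_force'],s['wrist_torque'],s['qpos'][6])"
```

```text
clock: 28.12
eef_rot: [[-0.918, 0.397, 0.0], [0.397, 0.918, 0.001], [0.0, 0.001, -1.0]]
[0.10841182 4.2986392  0.05816379] [ 1.19015673 -0.02184486 -0.00349768] 1.2233272108286999
```

```bash
python3 -m creep '[[[0,0,0],[0,0,0.05]],[[0,0,0],[0,0,0.05]],[[0,0,0],[0,0,0.05]],[[0,0,0],[0,0,0.05]],[[0,0,0],[0,0,0.05]],[[0,0,0],[0,0,0.05]],[[0,0,0],[0,0,0.05]],[[0,0,0],[0,0,0.05]],[[0,0,0],[0,0,0]],[[0,0,0],[0,0,0]]]' | grep -E "clock|rot"
python3 -c "
from h import *
s=sense();print(s['wrist_force'],s['wrist_torque'],s['qpos'][6])"
```

```text
clock: 28.95
eef_rot: [[-0.9, 0.435, 0.0], [0.435, 0.9, 0.001], [0.0, 0.001, -1.0]]
[0.01252858 6.75361149 1.48089712] [ 1.20834932 -0.01226932  0.12531263] 1.188909824213176
```

```bash
python3 -m creep '[[[0,0,0],[0,0,0.05]],[[0,0,0],[0,0,0.05]],[[0,0,0],[0,0,0.05]],[[0,0,0],[0,0,0.05]],[[0,0,0],[0,0,0.05]],[[0,0,0],[0,0,0]],[[0,0,0],[0,0,0]],[[0,0,0],[0,0,0]],[[0,0,0],[0,0,0]],[[0,0,0],[0,0,0]]]' | grep -E "clock|rot"
python3 -c "
from h import *
s=sense();print(s['wrist_force'],s['wrist_torque'],s['qpos'][6])"
```

```text
clock: 29.78
eef_rot: [[-0.889, 0.458, 0.0], [0.458, 0.889, 0.001], [0.0, 0.001, -1.0]]
[0.35661023 6.02756595 1.02384738] [ 1.22423698 -0.04412981  0.13698287] 1.167375843080396
```

```bash
python3 -m creep '[[[0,0,0],[0,0,0.05]],[[0,0,0],[0,0,0.05]],[[0,0,0],[0,0,0.05]],[[0,0,0],[0,0,0.05]],[[0,0,0],[0,0,0.05]],[[0,0,0],[0,0,0]],[[0,0,0],[0,0,0]],[[0,0,0],[0,0,0]],[[0,0,0],[0,0,0]],[[0,0,0],[0,0,0]]]' | grep -E "clock|rot"
python3 -c "
from h import *
s=sense();print(s['wrist_force'],s['wrist_torque'],s['qpos'][6],s['joint_efforts'][6])"
```

```text
clock: 30.62
eef_rot: [[-0.876, 0.482, 0.0], [0.482, 0.876, 0.001], [0.0, 0.001, -1.0]]
[0.67918745 6.18714589 0.87555473] [1.20943004 0.00666024 0.03734642] 1.145882717223332 -0.09083789074793458
```

```bash
python3 -m creep '[[[0,0,0],[0,0,0.05]],[[0,0,0],[0,0,0.05]],[[0,0,0],[0,0,0.05]],[[0,0,0],[0,0,0.05]],[[0,0,0],[0,0,0.05]],[[0,0,0],[0,0,0.05]],[[0,0,0],[0,0,0.05]],[[0,0,0],[0,0,0]],[[0,0,0],[0,0,0]],[[0,0,0],[0,0,0]]]' | grep -E "clock|rot"
python3 -c "
from h import *
s=sense();print(s['wrist_force'],s['wrist_torque'],s['qpos'][6],s['joint_efforts'][6])"
```

```text
clock: 31.45
eef_rot: [[-0.858, 0.513, 0.0], [0.513, 0.858, 0.001], [0.0, 0.001, -1.0]]
[0.18353919 5.9755157  0.76846722] [ 1.24704156 -0.03939534  0.04593812] 1.1157535281631388 -0.08999199606478214
```

```bash
python3 -m creep '[[[0,0,0],[0,0,0.05]],[[0,0,0],[0,0,0.05]],[[0,0,0],[0,0,0.05]],[[0,0,0],[0,0,0.05]],[[0,0,0],[0,0,0.05]],[[0,0,0],[0,0,0]],[[0,0,0],[0,0,0]],[[0,0,0],[0,0,0]],[[0,0,0],[0,0,0]],[[0,0,0],[0,0,0]]]' | grep -E "clock|rot"
python3 -c "
from h import *
s=sense();print(s['wrist_force'],s['wrist_torque'],s['qpos'][6],s['joint_efforts'][6])"
```

```text
clock: 32.28
eef_rot: [[-0.844, 0.536, 0.0], [0.536, 0.844, 0.001], [0.0, 0.001, -1.0]]
[0.611192   6.97945171 0.47818991] [ 1.30923814 -0.12763749  0.03048153] 1.0942097405361588 -0.04752350854687393
```

```bash
python3 -m creep '[[[0,0,0],[0,0,0.06]],[[0,0,0],[0,0,0.06]],[[0,0,0],[0,0,0.06]],[[0,0,0],[0,0,0.06]],[[0,0,0],[0,0,0.06]],[[0,0,0],[0,0,0.06]],[[0,0,0],[0,0,0.06]],[[0,0,0],[0,0,0]],[[0,0,0],[0,0,0]],[[0,0,0],[0,0,0]]]' | grep -E "clock|rot|width"
python3 -c "
from h import *
s=sense();print(s['wrist_force'],s['wrist_torque'],s['qpos'][6],s['joint_efforts'][6])"
```

```text
clock: 33.12
eef_rot: [[-0.82, 0.572, 0.0], [0.572, 0.82, 0.001], [0.0, 0.001, -1.0]]
gripper_width: 0.16
[0.50854423 6.55211457 0.90781014] [ 1.32859632 -0.11012409  0.08901617] 1.0581641285005972 -0.07123829098418355
```

```bash
python3 -m creep '[[[0,0,0],[0,0,0.05]],[[0,0,0],[0,0,0.05]],[[0,0,0],[0,0,0.05]],[[0,0,0],[0,0,0.05]],[[0,0,0],[0,0,0.05]],[[0,0,0],[0,0,0]],[[0,0,0],[0,0,0]],[[0,0,0],[0,0,0]],[[0,0,0],[0,0,0]],[[0,0,0],[0,0,0]]]' | grep -E "clock|rot|width"
python3 -c "
from h import *
s=sense();print(s['wrist_force'],s['wrist_torque'],s['qpos'][6],s['joint_efforts'][6])"
```

```text
clock: 33.95
eef_rot: [[-0.805, 0.593, 0.001], [0.593, 0.805, 0.001], [0.0, 0.001, -1.0]]
gripper_width: 0.154
[0.96214067 6.78964988 0.79842952] [ 1.3789575  -0.05149646  0.07461545] 1.0366940513465932 -0.07926806341856718
```

```bash
python3 -m creep '[[[0,0,0],[0,0,0.06]],[[0,0,0],[0,0,0.06]],[[0,0,0],[0,0,0.06]],[[0,0,0],[0,0,0.06]],[[0,0,0],[0,0,0.06]],[[0,0,0],[0,0,0.06]],[[0,0,0],[0,0,0.06]],[[0,0,0],[0,0,0]],[[0,0,0],[0,0,0]],[[0,0,0],[0,0,0]]]' | grep -E "clock|rot|width"
python3 -c "
from h import *
s=sense();print(s['wrist_force'],s['wrist_torque'],s['qpos'][6],s['joint_efforts'][6])"
```

```text
clock: 34.78
eef_rot: [[-0.778, 0.628, 0.001], [0.628, 0.778, 0.001], [0.0, 0.001, -1.0]]
gripper_width: 0.159
[ 1.38577141  5.48457216 -0.09093833] [ 1.33525592 -0.07729095  0.12503654] 1.0006514715000294 -0.09363835444673896
```

```bash
python3 -m creep '[[[0,0,0],[0,0,0.05]],[[0,0,0],[0,0,0.05]],[[0,0,0],[0,0,0.05]],[[0,0,0],[0,0,0.05]],[[0,0,0],[0,0,0.05]],[[0,0,0],[0,0,0]],[[0,0,0],[0,0,0]],[[0,0,0],[0,0,0]],[[0,0,0],[0,0,0]],[[0,0,0],[0,0,0]]]' | grep -E "clock|rot|width"
python3 -c "
from h import *
s=sense();print(s['wrist_force'],s['wrist_torque'],s['qpos'][6],s['joint_efforts'][6])"
```

```text
clock: 35.62
eef_rot: [[-0.762, 0.648, 0.001], [0.648, 0.762, 0.001], [0.0, 0.001, -1.0]]
gripper_width: 0.16
[0.10734212 7.52659744 0.69184308] [ 1.37230065 -0.12121652  0.24151154] 0.9794423440469202 -0.2691091876477003
```

The torque has jumped to about 0.25 N·m, so this is the stop.

```bash
python3 -m creep '[[[0,0,0],[0,0,0.05]],[[0,0,0],[0,0,0.05]],[[0,0,0],[0,0,0]],[[0,0,0],[0,0,0]],[[0,0,0],[0,0,0]],[[0,0,0],[0,0,0]],[[0,0,0],[0,0,0]],[[0,0,0],[0,0,0]],[[0,0,0],[0,0,0]],[[0,0,0],[0,0,0]]]' | grep -E "clock|rot|width"
python3 - <<'E'
from h import *
for i in range(5):
    s=sense();print(s['wrist_torque'][2],s['qpos'][6],s['joint_efforts'][6]); imaging.get_image("top")
E
```

```text
clock: 36.45
eef_rot: [[-0.754, 0.657, 0.0], [0.657, 0.754, 0.001], [0.0, 0.001, -1.0]]
gripper_width: 0.159
0.022978799395422217 0.9705970829495567 -0.06283335154876113
0.095610485233671 0.9705926238671926 -0.06277970038354397
0.03350931035710873 0.9705844632806909 -0.06279835710301995
0.06606626155849425 0.9706120720444736 -0.06282423622906208
0.08825082150835142 0.9706041784588602 -0.06279793800786138
```

```bash
python3 -m creep '[[[0,0,0],[0,0,0.05]],[[0,0,0],[0,0,0.05]],[[0,0,0],[0,0,0.05]],[[0,0,0],[0,0,0.05]],[[0,0,0],[0,0,0]],[[0,0,0],[0,0,0]],[[0,0,0],[0,0,0]],[[0,0,0],[0,0,0]],[[0,0,0],[0,0,0]],[[0,0,0],[0,0,0]]]' | grep -E "clock|rot|width"
python3 - <<'E'
from h import *
for i in range(3):
    s=sense();print(s['wrist_torque'][2],s['qpos'][6],s['joint_efforts'][6]); imaging.get_image("top")
E
```

```text
clock: 37.53
eef_rot: [[-0.741, 0.671, 0.001], [0.671, 0.741, 0.001], [0.0, 0.001, -1.0]]
gripper_width: 0.153
0.4598781805517204 0.9539823868678324 -0.4203222971409559
0.4855239514459202 0.9539581701510522 -0.4202750511467457
0.4867090522830066 0.9539216011368187 -0.42034269310534
```

```bash
python3 -m creep '[[[0,0,0],[0,0,0.05]],[[0,0,0],[0,0,0.05]],[[0,0,0],[0,0,0.05]],[[0,0,0],[0,0,0.05]],[[0,0,0],[0,0,0]],[[0,0,0],[0,0,0]],[[0,0,0],[0,0,0]],[[0,0,0],[0,0,0]],[[0,0,0],[0,0,0]],[[0,0,0],[0,0,0]]]' | grep -E "clock|rot|width"
python3 - <<'E'
from h import *
for i in range(3):
    s=sense();print(s['wrist_torque'][2],s['qpos'][6],s['joint_efforts'][6]); imaging.get_image("top")
E
```

```text
clock: 38.52
eef_rot: [[-0.727, 0.686, 0.001], [0.686, 0.727, 0.001], [0.0, 0.001, -1.0]]
gripper_width: 0.162
0.7013723535008644 0.9371381420511441 -0.6656196154654026
0.6900777174003366 0.9371367585595057 -0.6655445694923401
0.733256965474565 0.9371359591408669 -0.6656044162809849
```

I queued two steps in one batch and the second pushed the reading to 0.7 N·m, which is past the limit. I'm backing off straight away.

```bash
python3 -m creep '[[[0,0,0],[0,0,-0.1]],[[0,0,0],[0,0,-0.05]],[[0,0,0],[0,0,0]],[[0,0,0],[0,0,0]],[[0,0,0],[0,0,0]],[[0,0,0],[0,0,0]],[[0,0,0],[0,0,0]],[[0,0,0],[0,0,0]],[[0,0,0],[0,0,0]],[[0,0,0],[0,0,0]]]' | grep -E "clock|rot|width|pos|force"
python3 - <<'E'
from h import *
for i in range(2):
    s=sense();print(s['wrist_torque'],s['qpos'][6],s['joint_efforts'][6]); im,_=imaging.get_image("wrist")
save("w7",im)
b,_=imaging.get_image("side"); save("s7",b)
b=cv2.resize(b[120:260,180:340],(438,384),interpolation=cv2.INTER_CUBIC)
save("v7",np.hstack([im[:,80:432],b]))
E
```

```text
clock: 39.5
position: [0.5598, -0.008, 0.055]
eef_rot: [[-0.738, 0.675, 0.001], [0.675, 0.738, 0.001], [0.0, 0.001, -1.0]]
wrist_force: [1.4, 7.0, 1.1]
gripper_width: 0.158
finger_force: 31.8
[ 1.38551235 -0.17614112  0.4047008 ] 0.9497342829149746 -0.4468936286866665
[ 1.41876135 -0.20092621  0.43383315] 0.9496644828152044 -0.4467403516173363
```

View pics/v7.png

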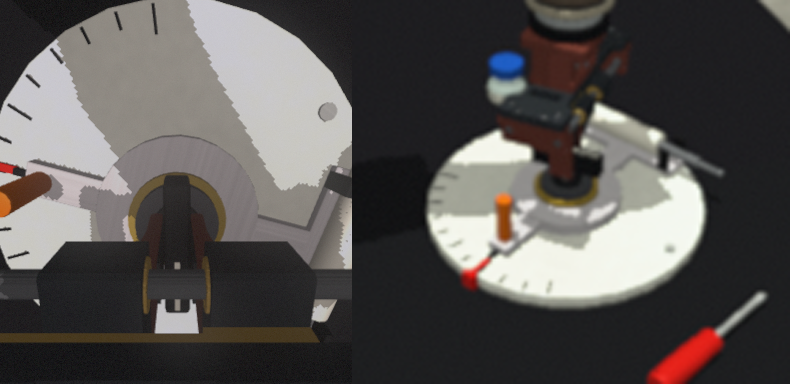

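The torque now reads about 0.42 N·m, with the bar square in the grip and the pointer at the mark. I'll release, lift and check.

```bash
python3 -m creep '[[[0,0,0],[0,0,0]],[[0,0,0],[0,0,0]],[[0,0,0],[0,0,0]],[[0,0,0],[0,0,0]],[[0,0,0],[0,0,0]],[[0,0,0],[0,0,0]],[[0,0,0],[0,0,0]],[[0,0,0],[0,0,0]],[[0,0,0],[0,0,0]],[[0,0,0],[0,0,0]]]' 1 | tail -3
python3 -m creep '[[[0,0,-0.4],[0,0,0]],[[0,0,-0.7],[0,0,0]],[[0,0,-0.7],[0,0,0]],[[0,0,-0.7],[0,0,0]],[[0,0,-0.7],[0,0,0]],[[0,0,-0.7],[0,0,0]],[[0,0,-0.7],[0,0,0]],[[0,0,-0.7],[0,0,0]],[[0,0,-0.7],[0,0,0]],[[0,0,0],[0,0,0]]]'
python3 - <<'E'
from h import *
s=sense()
im,d=imaging.get_image("wrist"); save("w8",im)
save("w8c",cv2.resize(im[60:240,100:340],None,fx=3.2,fy=3.2,interpolation=cv2.INTER_CUBIC))
E
```

```text
wrist_force: [1.1, 0.1, 0.3]
gripper_width: 0.876
finger_force: 0.0
clock: 41.32
position: [0.5612, -0.0093, 0.209]
eef_rot: [[-0.736, 0.677, 0.006], [0.677, 0.736, 0.001], [-0.004, 0.004, -1.0]]
wrist_force: [0.7, -0.2, 0.4]
gripper_width: 0.997
finger_force: 0.0
```

View pics/w8c.png

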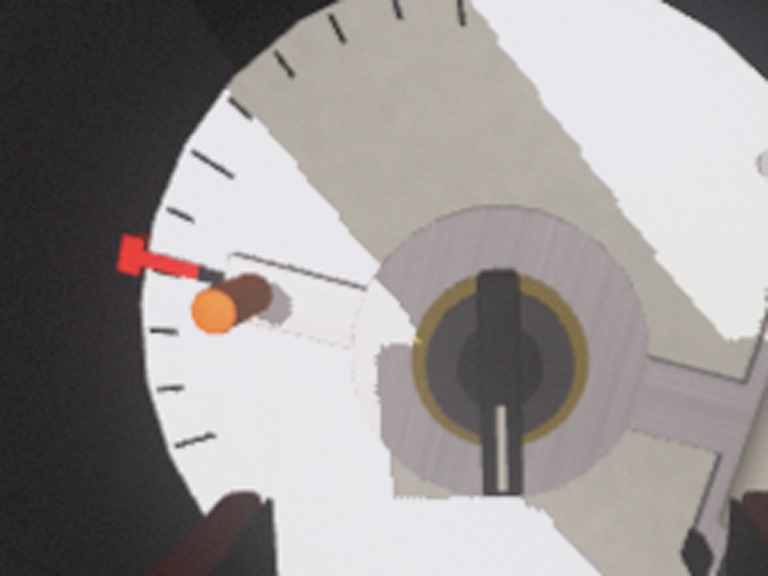

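The pointer and red mark are collinear and meet at crop (200,271). The knob has stayed at its stop and the gripper is clear of everything, so I'm handing in.

```bash
python3 -c "
from station import order
print(order.sign_off())"
```

```text
the job is handed in; nothing more can be done
None
```

The job is handed in with the head on the red mark, the knob at its stop and the gripper clear, but I briefly overtightened the knob: the wrist reading reached about 0.7 N·m (over your 0.6 limit) before I backed off to about 0.42. One earlier regrip also went on skewed, pushing about 39 N vertically (wrist reading) and reading about 0.57 N·m in the loosening direction.

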